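# Lay out the pearl grafter's place

## Robot

A 6-joint arm with a two-finger parallel gripper is mounted at the origin on the work surface. World frame = base frame: x ahead of the robot, y to its left, z up, the work surface at z = 0. Lengths are in m, angles in rad, forces in N, time in s.
With the tool pointing down it reaches from about 0.25 to 0.85 m from the base axis. Payload 12.5 kg.
Tool frame: the origin (TCP) lies between the finger pads; the fingertips stand bot.tips_ahead ahead of it and the grasp point (between the pads) lies 6 mm ahead of it (bot.tips_ahead is the distance from the TCP to the fingertips, in m); z points along the fingers, y is the line along which they close (so a half turn about z gives the same grasp; the last joint's range is limited). The gripper opens to 93 mm and grips with 3 to 60 N. Pads are 15 mm wide; open, the fingers measure 128 mm over their backs; the gripper's body (75 mm by 188 mm) begins 65 mm behind the grasp point.
Start: joints at [-1.388, 0.351, 1.652, -0, 1.139, -0.085], TCP at [0.146, -0.53, 0.244] pointing down, gripper open.
Joint ranges: [-2.75, 2.75], [-0.79, 2.1], [0.01, 2.65], [-1.57, 4.71], [0.07, 3.14], [-2.87, 2.87]. Speed limits (rad/s): [2.22, 2.22, 2.79, 3.14, 3.14, 3.14].

## Interface

Orientations are given as a 3x3 rotation matrix whose columns are the frame's x, y, z axes.
In Python, from plant import status, viewer, ticket, spotter, bot gives the robot as it stands.
- The arm moves only by the tool apply_moves, never from a script. Its argument "steps" is text: rows parted by semicolons, each of 6 numbers parted by spaces: the shift along the tool's x, y, z each as a share of 100 mm, from -1 to 1, then the turn, a rotation vector about the tool's x, y, z each as a share of 360 degrees, from -1 to 1. A call has 1 to 12 rows; each row shifts and turns the commanded pose from where the row before left it, along the tool's axes as they then stand; what a row does not reach is not made up. A row lasts 1/12 s, in which the tool goes at most 41.7 mm and 7.16 degrees, less where a joint would pass 70% of its speed; a pose out of reach is approached as far as the arm can. A call with a number of a shift or a turn outside -1 to 1 is refused whole. A call with a gripper value outside its range is refused whole. "hand" is the opening, from -1 (shut) to 1 (fully open), set as the call begins (left out, the last holds). The fingers move at their own pace and stop on an object; the grip force is fixed at half the most. Time passes only in rows, so rows that do not move let the fingers close. It gives the time, the measured TCP pose, the force, the opening and the grip force at its end, in the units of the state.
- status.sense(): the state, without advancing time (a new reading comes with each control period).
- viewer.snapshot(name): name is "scene" or "top"; returns a dict with "pixels" (420x560x3 uint8, red, green, blue), "K" (3x3 intrinsics, pixels), "distortion" ([k1, k2, p1, p2, k3] as OpenCV has them; the pictures are not rectified), "rvec" (rotation vector, rad) and "tvec" (3), from world to camera coordinates, as OpenCV has them. Camera axes: x right, y down, z forward; pixel columns grow to the right and rows downward; lengths in m; the calibration is good to about 2 mm. A picture is of the moment at which its call begins. There is no depth.
- ticket.job_done(): hands the job in; it is judged then, once.
Trained networks look in the newest picture that a camera, given by its name, has taken for a name from the list of things; names that differ only in an ending like _2 or _b are one class to them, and where a whole thing is asked for, a point or a joint stands for the part that bears it (a point fixed in the world has none). Each returns a list of dicts, best first, with "score" (0 to 1); they miss things now and then, are a little off and sometimes report something else, mostly with a low value. They report only what shows in the picture. A call takes as long as a camera call.
- spotter.search_frame(camera, label): "position" ([x, y, z] in m, in world coordinates, good to about 4 mm: the middle of the surface that is visible of it).
- spotter.regions_of(camera, label): "region" (420x560 bool, what is visible of it).
The state is a dict: "clock": time; "joint_positions": joint angles; "joint_vel": joint speeds; "effort": joint torques, N m; "tool_pos": TCP position; "eef_rot": TCP orientation; "wrist_force": force on the tool from outside, world axes, zero at the start; "ft_torque": the same for the moment, N m; "opening": finger opening in m; "finger_force": force on a finger pad.
Only numpy, scipy, OpenCV 4.12 (cv2) and the standard library are available. Lean on these libraries where they do the work, as an engineer would, in place of code of your own. Each camera call takes 0.05 s, during which the arm holds its last target. There are 200 camera calls.

## Task

Lay out the grafting place: make one straight, evenly spaced row of nuclei box, glass jar, oyster stand and mantle block, with the jar midway between box and stand, and the block on the stand's other side, as far from it as the jar is, its long side facing the stand. Lay the grafting knife flat along the middle of the block, and stand the blue bead cup in the middle of the nuclei box's step. Keep the jar and the bead cup upright throughout and leave the box, the stand, the bottle and the yellow cup where they are.

Things in the scene. Friction and masses are not known exactly. Their poses are not given: they have to be found in the camera images.
- oyster_stand: Oyster stand, fixed: round dark steel foot, 80 mm diameter, 14 mm thick; rod, wire hoop and spring clip above it, 114 mm high, none wider than the foot. Origin: centre of the foot's underside. Its y axis lies along the row: the nuclei box is straight to its +y or -y side (varies), 264 to 276 mm off, centre to centre. Its x axis points across the row, away from the robot (rod side).
- nuclei_box: Nuclei box, fixed: dark wooden chest 90 mm (x) by 100 mm (y), 90 mm high at the back, top a sloping tray of white beads. Origin: centre of the chest's underside, step not counted; this centre counts for the row. In front (-x, towards the robot) is its step, a dark wooden ledge 76 mm (x) by 100 mm (y), flat top 20 mm above the table, its middle 83 mm in front of the origin.
- jar: Glass rinsing jar, loose: empty, round, greenish glass, 62 mm in diameter, 65 mm high, open on top, 220 g or so. Origin at the centre of its underside. It starts standing on the table.
- block: Mantle block, loose: plain light wooden block 90 mm (x) by 50 mm (y) by 22 mm high, 90 g or so. Origin at the centre of its underside. It starts lying flat on the table. In the row its x axis lies along the stand's x axis (either way round).
- knife: Grafting knife, loose, about 35 g: straight, 130 mm long, lies flat along its x axis, blade to +x. Red handle 11 mm wide, 10 mm high, from x = -65 to +5 mm; then a 12 mm brass collar, 9 mm wide, and a narrow steel blade. Origin: middle of its length, at its underside. Balances within 15 mm of the origin. Starts lying on the table. On the block, either end may point away from the robot.
- bead_cup: Blue bead cup, loose: round blue plastic cup filled with white beads (they do not come out), 56 mm in diameter at its top, 50 mm at its foot, 40 mm high, 80 g or so. Origin at the centre of its underside. It starts standing on the table.
- bottle: Bystander: clear water bottle with a blue cap, 62 mm in diameter, 150 mm high, loose, standing at one side. Leave it alone. Origin at the centre of its underside.
- spare_cup: Bystander: empty yellow cup, otherwise the same shape as the bead cup, loose, standing at the other side. Leave it alone. Origin at the centre of its underside.

How it is judged:
At the end, for the whole second after the job is handed in: Jar upright at the midpoint of box and stand, block flat on the far side 120-150 mm from the stand, long axis across the row (0.2 rad), knife flat along the block, cup upright on the step: each centred within about 12-15 mm, all at rest; bottle and yellow cup within 20 mm of their starts (horizontal distance between jar and oyster_stand below 0.15 m and horizontal distance between jar and nuclei_box below 0.15 m and x of jar in the frame of oyster_stand between -0.015 and 0.015 m and height (world z) of jar between -0.003 and 0.004 m and angle between each of jar, block, bead_cup's own z axis and vertical below 0.1 rad and ((y of nuclei_box in the frame of oyster_stand below 0 m and y of block in the frame of oyster_stand between 0.12 and 0.15 m) or (y of nuclei_box in the frame of oyster_stand above 0 m and y of block in the frame of oyster_stand between -0.15 and -0.12 m)) and x of block in the frame of oyster_stand between -0.015 and 0.015 m and angle between the x axis of block and the x axis of oyster_stand, either way round below 0.2 rad and height (world z) of block between -0.003 and 0.004 m and x of bead_cup in the frame of nuclei_box between -0.098 and -0.068 m and y of bead_cup in the frame of nuclei_box between -0.015 and 0.015 m and height (world z) of bead_cup between 0.017 and 0.024 m and x of knife in the frame of block between -0.015 and 0.015 m and y of knife in the frame of block between -0.015 and 0.015 m and z of knife in the frame of block between 0.019 and 0.027 m and angle between the x axis of knife and the x axis of block, either way round below 0.2 rad and angle between the z axis of knife and the z axis of block, either way round below 0.2 rad and linear speed of each of jar, bead_cup, block, knife below 0.01 m/s and distance of each of bottle, spare_cup from where it was at the start of the episode below 0.02 m); the robot touches nothing.
It fails at once if the bead cup is tipped over 35 degrees (angle between bead_cup's own z axis and vertical above 0.61 rad).
It fails at once if the glass jar is tipped over 35 degrees (angle between jar's own z axis and vertical above 0.61 rad).
It fails at once if the bottle is pushed away or over (distance of bottle from where it was at the start of the episode above 0.02 m or angle between bottle's own z axis and vertical above 0.5 rad).
It fails at once if the yellow cup is moved (distance of spare_cup from where it was at the start of the episode above 0.02 m or angle between spare_cup's own z axis and vertical above 0.5 rad).
It also fails if it takes over 112 s, if anything falls off the work surface, if the arm or the gripper's body presses on something with over 40 N, if the wrist force passes 120 N, or if a joint passes its speed limit or range.

## Working session

There is one attempt and no reset: what is moved stays moved. The work goes in short steps, Python scripts to look and compute and a tool call to move; the robot and the scene stay as the last step left them, time stands still between calls to the robot, and variables do not carry over. Pictures are saved under pics/ and viewed, at most 14 in all, crops included, and the job is handed in when it is done.

Besides the shell and the picture viewer there is one more tool, called after "Request:" in YAML: its name, and indented under it one key for each argument. apply_moves: Moves the arm, as the interface text tells. Its arguments: {"type":"object","properties":{"steps":{"type":"string"},"hand":{"type":"number"}},"required":["steps"]}

```bash
mkdir -p pics; ls; python3 - <<'E'
from plant import status, viewer, ticket, spotter, bot
import cv2,numpy as np
print(bot.tips_ahead)
s=status.sense()
for k,v in s.items(): print(k,np.round(v,4).tolist())
for n in ["scene","top"]:
    p=viewer.snapshot(n); cv2.imwrite(f"pics/{n}0.png",p["pixels"][:,:,::-1])
    print(n,np.round(p["K"],1).tolist(),p["distortion"],p["rvec"],p["tvec"])
    for l in ["oyster_stand","nuclei_box","jar","block","knife","bead_cup","bottle","spare_cup"]:
        print(l,[(np.round(d["position"],3).tolist(),round(d["score"],2)) for d in spotter.search_frame(n,l)[:2]])
E
```

```text
pics
0.025
clock 0.0
joint_positions [-1.3876, 0.3512, 1.6524, 0.0, 1.1392, -0.0846]
joint_vel [0.0002, 0.0007, 0.0025, -0.0007, 0.0017, 0.0016]
effort [0.0002, -49.7326, -28.5253, 0.0699, 0.0258, -0.0001]
tool_pos [0.1455, -0.5301, 0.2431]
eef_rot [[0.9644, 0.2646, -0.0002], [0.2646, -0.9644, 0.0012], [0.0001, -0.0012, -1.0]]
wrist_force [-0.6085, -0.0585, 0.3652]
ft_torque [-0.0406, -0.0079, 0.0179]
finger_force 0.0
opening 0.0931
scene [[407.1, 0.0, 278.5], [0.0, 407.1, 205.2], [0.0, 0.0, 1.0]] [-0.09929354  0.          0.          0.          0.        ] [ 2.17156498  0.62818403 -0.30979056] [-0.46411104 -0.13657526  1.3883442 ]
oyster_stand [([0.594, 0.144, 0.014], 0.74)]
nuclei_box [([0.583, -0.137, 0.047], 0.88)]
jar [([0.469, 0.138, 0.043], 0.66)]
block [([0.712, -0.014, 0.02], 0.92)]
knife [([0.418, -0.308, 0.01], 0.66)]
bead_cup [([0.396, 0.302, 0.03], 0.7)]
bottle [([0.608, -0.422, 0.087], 0.9)]
spare_cup [([0.598, 0.417, 0.024], 0.56)]
top [[390.2, 0.0, 279.7], [0.0, 390.2, 214.8], [0.0, 0.0, 1.0]] [0.03354657 0.         0.         0.         0.        ] [ 2.1080166  -2.05316318  0.27193749] [-0.00813319  0.56507964  0.87589691]
oyster_stand [([0.587, 0.148, 0.012], 0.73), ([0.584, -0.399, 0.103], 0.72)]
nuclei_box [([0.543, -0.11, 0.061], 0.93), ([0.41, -0.305, 0.01], 0.41)]
jar [([0.468, 0.16, 0.024], 0.83)]
block [([0.706, -0.005, 0.021], 0.97)]
knife [([0.413, -0.309, 0.008], 0.52)]
bead_cup [([0.385, 0.31, 0.029], 0.64)]
bottle [([0.585, -0.394, 0.102], 0.68)]
spare_cup [([0.6, 0.439, 0.019], 0.9)]
```

View pics/scene0.png

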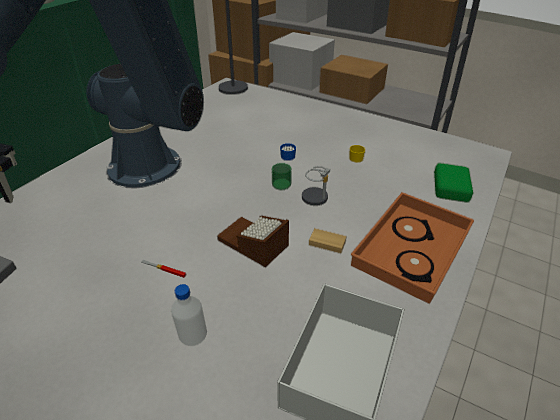

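View pics/top0.png

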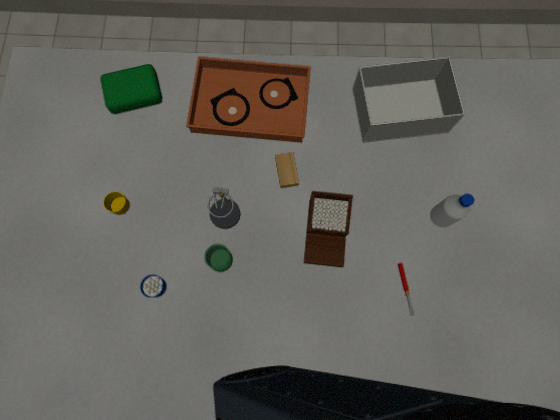

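The scene view shows the red/orange knife at (163,269), box (255,240), block (328,240), jar (282,177), stand foot (315,196) and blue cup (288,152). The top view shows them at (405,290), (330,230), (287,170), (219,258), (224,213) and (153,286). I'll fit the known shapes to the masks in both views, leaving height free.

```bash
cat > h.py <<'E'
from plant import status, viewer, ticket, spotter, bot
import cv2,numpy as np
from scipy.optimize import minimize
def grab(cams=("scene","top")): return {n:viewer.snapshot(n) for n in cams}
def proj(p,P): return cv2.projectPoints(np.float64(P).reshape(-1,1,3),p["rvec"],p["tvec"],p["K"],p["distortion"])[0].reshape(-1,2)
def cyl(r0,r1,h):
    a=np.linspace(0,2*np.pi,48,endpoint=False);c=np.c_[np.cos(a),np.sin(a)]
    return np.r_[np.c_[c*r0,0*a],np.c_[c*r1,0*a+h]]
def cub(x0,x1,y0,y1,h): return np.array([[x,y,z] for x in(x0,x1) for y in(y0,y1) for z in(0,h)])
def boxm(f=.06):
    c=cub(-.045,.045,-.05,.05,.09); c[(c[:,0]<0)&(c[:,2]>0),2]=f
    return [c,cub(-.121,-.045,-.05,.05,.02)]
M={"jar":[cyl(.031,.031,.065)],"bead_cup":[cyl(.025,.028,.04)],"block":[cub(-.045,.045,-.025,.025,.022)],
 "knife":[cub(-.065,.005,-.0055,.0055,.01),cub(.005,.017,-.0045,.0045,.009),cub(.017,.065,-.003,.003,.006)],
 "oyster_stand":[cyl(.04,.04,.014)],"nuclei_box":boxm(),"spare_cup":[cyl(.025,.028,.04)],"bottle":[cyl(.031,.031,.10)]}
S=4
def render(p,parts,q):
    m=np.zeros((420*S,560*S),np.uint8);c,s=np.cos(q[3]),np.sin(q[3]);R=np.array([[c,-s,0],[s,c,0],[0,0,1]])
    for P in parts:
        uv=(proj(p,P@R.T+q[:3])+.5)*S-.5
        cv2.fillConvexPoly(m,cv2.convexHull(np.round(uv*16).astype(np.int32)),1,shift=4)
    return m
def region(n,l):
    r=spotter.regions_of(n,l); return r[0]["region"].astype(np.uint8) if r else None
def fit(ims,masks,l,q0,fz=True,parts=None):
    parts=parts or M[l]; mk={n:cv2.resize(m,None,fx=S,fy=S,interpolation=cv2.INTER_NEAREST) for n,m in masks.items()}
    def cost(v):
        q=np.array([v[0],v[1],v[2] if fz else q0[2],v[3]*5])
        c=0
        for n,m in mk.items():
            y,x=np.nonzero(masks[n]);a,b,e,d=max(0,S*(y.min()-15)),S*(y.max()+15),max(0,S*(x.min()-15)),S*(x.max()+15)
            r=render(ims[n],parts,q)[a:b,e:d];k=m[a:b,e:d]
            c+=1-(r&k).sum()/max(1,(r|k).sum())
        return c
    v0=np.r_[q0[:3],q0[3]/5]; 
    r=None
    for d in(.012,.004):
        sx=np.r_[[v0],v0+np.diag([d,d,d,d*3])]; r=minimize(cost,v0,method="Nelder-Mead",options=dict(initial_simplex=sx,maxfev=150)); v0=r.x
    return np.r_[v0[:3] if fz else np.r_[v0[:2],q0[2]],v0[3]*5],r.fun/len(mk)
def overlay(p,items,name,crop=None):
    im=cv2.resize(p["pixels"][:,:,::-1],None,fx=S,fy=S,interpolation=cv2.INTER_CUBIC)
    for l,q in items:
        for part in M[l]:
            cv2.drawContours(im,cv2.findContours(render(p,[part],q),0,2)[0],-1,(255,255,0),1)
    if crop: x,y,w,h=[S*c for c in crop]; im=im[y:y+h,x:x+w]
    cv2.imwrite(name,im)
E
cat > f.py <<'E'
from h import *
ims=grab()
Q0={"jar":[.468,.15,0,0],"bead_cup":[.39,.306,0,0],"block":[.708,-.01,0,.1],"knife":[.415,-.308,0,3.0],"oyster_stand":[.59,.146,0,0],"nuclei_box":[.59,-.12,0,0],"spare_cup":[.599,.428,0,0],"bottle":[.59,-.4,0,0]}
res=[]
for l,q in Q0.items():
    mk={n:region(n,l) for n in ims}; mk={n:m for n,m in mk.items() if m is not None and m.any()}
    if l=="oyster_stand": mk={n:cv2.morphologyEx(m,cv2.MORPH_OPEN,np.ones((7,7),np.uint8)) for n,m in mk.items()}
    print(l,{n:int(m.sum()) for n,m in mk.items()})
    for d in [mk]+[{n:m} for n,m in mk.items()]:
        f,c=fit(ims,d,l,q,len(d)>1); print("  ",list(d),np.round(f,4).tolist(),round(c,3))
        if d is mk: res.append((l,f))
overlay(ims["top"],res[:6],"pics/ovt.png",(140,145,195,150)); overlay(ims["scene"],res[:6],"pics/ovs.png",(210,140,150,130))
E
time python3 f.py
```

```text
jar {'scene': 496, 'top': 600}
   ['scene', 'top'] [0.4625, 0.1549, 0.0002, 0.202] 0.072
   ['scene'] [0.4619, 0.1554, 0.0, 0.2141] 0.058
   ['top'] [0.4638, 0.1557, 0.0, 0.0936] 0.076
bead_cup {'scene': 226, 'top': 495}
   ['scene', 'top'] [0.3896, 0.3106, -0.0027, 0.1013] 0.075
   ['scene'] [0.3919, 0.3071, 0.0, -0.0508] 0.109
   ['top'] [0.3894, 0.3098, 0.0, 0.1243] 0.05
block {'scene': 639, 'top': 633}
   ['scene', 'top'] [0.7085, -0.0076, -0.0016, 0.205] 0.066
   ['scene'] [0.7088, -0.009, 0.0, 0.2279] 0.066
   ['top'] [0.709, -0.0072, 0.0, 0.1951] 0.067
knife {'scene': 224, 'top': 287}
   ['scene', 'top'] [0.4025, -0.3113, 0.0007, 3.3275] 0.157
   ['scene'] [0.4026, -0.3106, 0.0, 3.3134] 0.16
   ['top'] [0.4025, -0.3116, 0.0, 3.3337] 0.144
oyster_stand {'scene': 405, 'top': 775}
   ['scene', 'top'] [0.5832, 0.1513, -0.0018, 0.1705] 0.139
   ['scene'] [0.5837, 0.149, 0.0, -0.0612] 0.076
   ['top'] [0.5843, 0.1514, 0.0, -0.0205] 0.203
nuclei_box {'scene': 2494, 'top': 3007}
   ['scene', 'top'] [0.5763, -0.1155, -0.0013, -0.0857] 0.028
   ['scene'] [0.5761, -0.1173, 0.0, -0.0964] 0.023
   ['top'] [0.5772, -0.1152, 0.0, -0.0816] 0.024
spare_cup {'top': 458}
   ['top'] [0.6, 0.4286, 0.0, -0.0761] 0.078
   ['top'] [0.6, 0.4286, 0.0, -0.0761] 0.078
bottle {'scene': 1545, 'top': 1000}
   ['scene', 'top'] [0.5943, -0.4146, 0.0053, 0.1006] 0.124
   ['scene'] [0.5911, -0.4127, 0.0, 0.2562] 0.136
   ['top'] [0.5959, -0.4166, 0.0, 0.1858] 0.104
real	0m12.041s
user	0m9.796s
sys	0m1.514s
```

View pics/ovt.png

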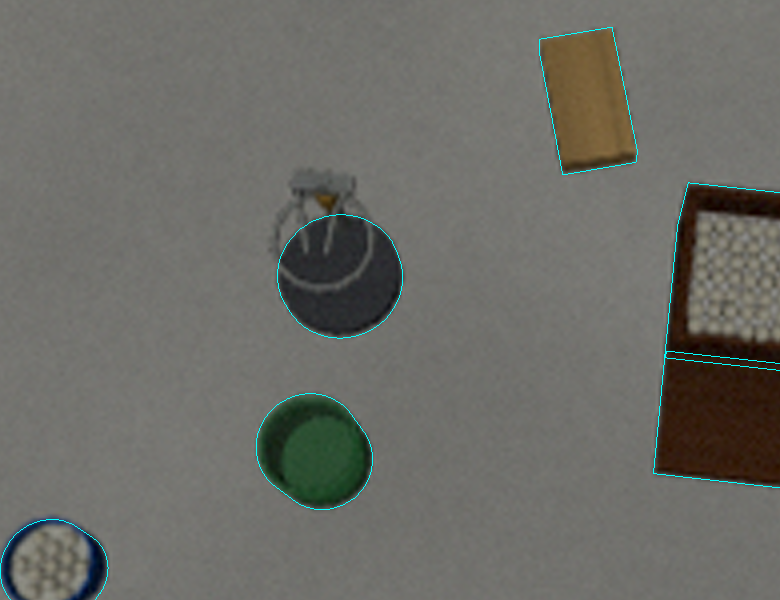

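View pics/ovs.png

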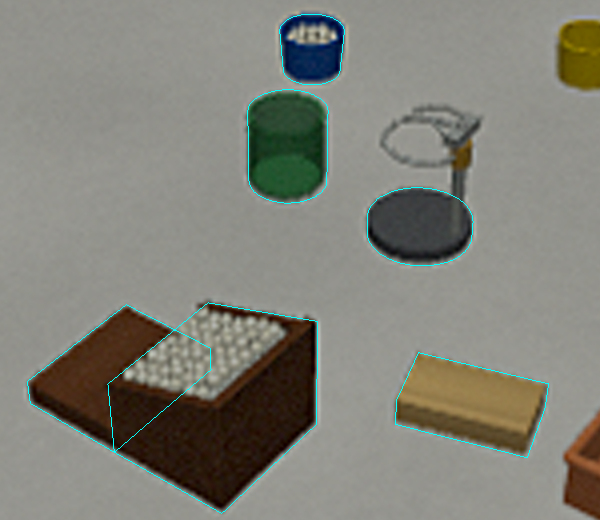

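The fitted outlines lie on the objects in both views, and the heights come out at 0 ± 3 mm.

| Object | x, y (m) | Yaw (rad) |
|---|---|---|
| Stand | 0.5835, 0.151 | -0.026 |
| Box | 0.5765, -0.1155 | -0.085 |

The stand's yaw is taken from the line to the box. The distance between them is 0.267 m, as expected. I'll start with the block.

Request:
apply_moves:
  steps: "0 0 0 0 0 0.0103; 0.3 -0.18 0 0 0 0; 0.3 -0.18 0 0 0 0; 0.3 -0.18 0 0 0 0; 0.3 -0.18 0 0 0 0; 0.3 -0.18 0 0 0 0; 0.3 -0.18 0 0 0 0; 0.3 -0.18 0 0 0 0; 0.3 -0.18 0 0 0 0; 0.3 -0.18 0 0 0 0; 0.3 -0.18 0 0 0 0; 0.3 -0.18 0 0 0 0"
  hand: 1

```text
clock: 2.8
tool_pos: [0.4299, -0.2685, 0.2438]
eef_rot: [[0.979, 0.202, 0.0], [0.202, -0.979, -0.0], [0.0, 0.0, -1.0]]
wrist_force: [0.1, -0.1, 0.6]
opening: 0.0931
finger_force: 0.0
```

Request:
apply_moves:
  steps: "0.3 -0.18 0 0 0 0; 0.3 -0.18 0 0 0 0; 0.3 -0.18 0 0 0 0; 0.3 -0.18 0 0 0 0; 0.3 -0.18 0 0 0 0; 0.3 -0.18 0 0 0 0; 0.3 -0.18 0 0 0 0; 0.3 -0.18 0 0 0 0; 0.3 -0.18 0 0 0 0; 0.3 -0.18 0 0 0 0; 0.2 -0.1 0 0 0 0; 0 0 0 0 0 0"

```text
clock: 3.8
tool_pos: [0.706, -0.0161, 0.2427]
eef_rot: [[0.979, 0.205, 0.0], [0.205, -0.979, 0.001], [0.0, -0.001, -1.0]]
wrist_force: [-0.3, 0.3, -0.5]
opening: 0.0931
finger_force: 0.0
```

```bash
cat > d.py <<'E'
import sys,numpy as np
from plant import status
s=status.sense();t=np.array([float(a) for a in sys.argv[1:5]])
R=np.array(s["eef_rot"]);y=np.arctan2(R[1,0],R[0,0]);p=np.array(s["tool_pos"])
c,n=np.cos(t[3]),np.sin(t[3])
G=np.array([[c,n,0],[n,-c,0],[0,0,-1]])
import cv2
print("t",round(s["clock"],2),"pos",p.round(4),"yaw",round(y,4),"open",round(s["opening"],4))
print("shift in present axes",(R.T@(t[:3]-p)*10).round(3),"after turn",(G.T@(t[:3]-p)*10).round(3),"turn",(cv2.Rodrigues(R.T@G)[0].ravel()/2/np.pi).round(4))
E
python3 d.py 0.7085 -0.0076 0.035 0.203
```

```text
t 3.8 pos [ 0.706  -0.0161  0.2427] yaw 0.206 open 0.0931
shift in present axes [ 0.042 -0.077  2.077] after turn [ 0.042 -0.078  2.077] turn [-0.0001 -0.0001  0.0005]
```

Request:
apply_moves:
  steps: "0.042 -0.077 0.3 0 0 0; 0 0 0.35 0 0 0; 0 0 0.35 0 0 0; 0 0 0.35 0 0 0; 0 0 0.35 0 0 0; 0 0 0.2 0 0 0; 0 0 0.12 0 0 0; 0 0 0.057 0 0 0; 0 0 0 0 0 0"

```text
clock: 4.55
tool_pos: [0.7063, -0.0111, 0.0356]
eef_rot: [[0.979, 0.201, -0.001], [0.201, -0.979, 0.0], [-0.001, -0.0, -1.0]]
wrist_force: [-0.8, 0.3, -0.9]
opening: 0.0931
finger_force: 0.0
```

Request:
apply_moves:
  steps: "0 0 0 0 0 0; 0 0 0 0 0 0; 0 0 0 0 0 0; 0 0 0 0 0 0; 0 0 0 0 0 0; 0 0 0 0 0 0; 0 0 0 0 0 0; 0 0 -0.1 0 0 0; 0 0 -0.2 0 0 0; 0 0 -0.3 0 0 0; 0 0 -0.3 0 0 0; 0 0 -0.3 0 0 0"
  hand: -1

```text
clock: 5.55
tool_pos: [0.7063, -0.0109, 0.1578]
eef_rot: [[0.979, 0.202, -0.0], [0.202, -0.979, -0.0], [-0.0, 0.0, -1.0]]
wrist_force: [0.3, 0.4, -1.5]
opening: 0.0498
finger_force: 30.0
```

```bash
python3 d.py 0.587 0.290 0.035 -0.026
```

```text
t 5.55 pos [ 0.7063 -0.0109  0.1578] yaw 0.2031 open 0.0498
shift in present axes [-0.561 -3.188  1.228] after turn [-1.271 -2.977  1.228] turn [0.     0.     0.0365]
```

Request:
apply_moves:
  steps: "0 0 -0.3 0 0 0.018; 0 0 -0.3 0 0 0.0185; -0.13 -0.3 0 0 0 0; -0.13 -0.3 0 0 0 0; -0.13 -0.3 0 0 0 0; -0.13 -0.3 0 0 0 0; -0.13 -0.3 0 0 0 0; -0.13 -0.3 0 0 0 0; -0.13 -0.3 0 0 0 0; -0.13 -0.3 0 0 0 0; -0.13 -0.3 0 0 0 0; -0.13 -0.28 0 0 0 0"

```text
clock: 6.55
tool_pos: [0.5835, 0.292, 0.2167]
eef_rot: [[1.0, -0.026, 0.001], [-0.026, -1.0, 0.0], [0.001, -0.0, -1.0]]
wrist_force: [-0.3, -0.2, -0.9]
opening: 0.0495
finger_force: 30.0
```

Request:
apply_moves:
  steps: "0 0 0 0 0 0; 0 0 0 0 0 0; 0 0 0 0 0 0"

```text
clock: 6.8
tool_pos: [0.5846, 0.29, 0.2163]
eef_rot: [[1.0, -0.026, 0.0], [-0.026, -1.0, -0.0], [0.0, 0.0, -1.0]]
wrist_force: [0.1, -0.3, -1.3]
opening: 0.0497
finger_force: 30.0
```

```bash
python3 d.py 0.584 0.290 0.0355 -0.026
```

```text
t 6.8 pos [0.5846 0.29   0.2163] yaw -0.0261 open 0.0497
shift in present axes [-7.000e-03 -1.000e-03  1.808e+00] after turn [-0.006 -0.     1.808] turn [ 0.     -0.0001 -0.    ]
```

Request:
apply_moves:
  steps: "0 0 0.3 0 0 0; 0 0 0.35 0 0 0; 0 0 0.35 0 0 0; 0 0 0.3 0 0 0; 0 0 0.2 0 0 0; 0 0 0.15 0 0 0; 0 0 0.1 0 0 0; 0 0 0.06 0 0 0; 0 0 0 0 0 0; 0 0 0 0 0 0"

```text
clock: 7.63
tool_pos: [0.5853, 0.2903, 0.036]
eef_rot: [[1.0, -0.027, 0.002], [-0.027, -1.0, 0.001], [0.002, -0.001, -1.0]]
wrist_force: [-0.3, -0.0, -0.1]
opening: 0.0499
finger_force: 30.0
```

Request:
apply_moves:
  steps: "0 0 0 0 0 0; 0 0 0 0 0 0; 0 0 0 0 0 0; 0 0 0 0 0 0; 0 0 -0.1 0 0 0; 0 0 -0.3 0 0 0; 0 0 -0.35 0 0 0; 0 0 -0.35 0 0 0; 0 0 -0.35 0 0 0; 0 0 -0.35 0 0 0"
  hand: 0.5

```text
clock: 8.47
tool_pos: [0.5841, 0.2904, 0.2176]
eef_rot: [[1.0, -0.026, 0.001], [-0.026, -1.0, 0.0], [0.001, -0.0, -1.0]]
wrist_force: [0.8, 1.0, 0.4]
opening: 0.0699
finger_force: 0.0
```

```bash
python3 d.py 0.463 0.155 0.061 -0.026
```

```text
t 8.47 pos [0.5841 0.2904 0.2176] yaw -0.0262 open 0.0699
shift in present axes [-1.176  1.385  1.565] after turn [-1.175  1.385  1.566] turn [-0.     -0.0001 -0.    ]
```

Request:
apply_moves:
  steps: "-0.2 0.23 0 0 0 0; -0.2 0.23 0 0 0 0; -0.2 0.23 0 0 0 0; -0.2 0.23 0 0 0 0; -0.2 0.23 0 0 0 0; -0.176 0.235 0 0 0 0; 0 0 0 0 0 0; 0 0 0 0 0 0; 0 0 0.2 0 0 0; 0 0 0.25 0 0 0"
  hand: 1

```text
clock: 9.3
tool_pos: [0.4651, 0.156, 0.1714]
eef_rot: [[1.0, -0.026, 0.005], [-0.026, -1.0, 0.001], [0.005, -0.001, -1.0]]
wrist_force: [-0.1, -0.1, 0.5]
opening: 0.0931
finger_force: 0.0
```

```bash
python3 d.py 0.463 0.155 0.061 -0.026
```

```text
t 9.3 pos [0.4651 0.156  0.1714] yaw -0.0261 open 0.0931
shift in present axes [-0.027  0.012  1.104] after turn [-0.021  0.011  1.104] turn [-0.0002 -0.0008 -0.    ]
```

Request:
apply_moves:
  steps: "-0.01 0.01 0.25 0 0 0; 0 0 0.3 0 0 0; 0 0 0.25 0 0 0; 0 0 0.18 0 0 0; 0 0 0.1 0 0 0; 0 0 0 0 0 0; 0 0 0 0 0 0"

```text
clock: 9.88
tool_pos: [0.4628, 0.1546, 0.0623]
eef_rot: [[1.0, -0.026, 0.0], [-0.026, -1.0, 0.0], [0.0, -0.0, -1.0]]
wrist_force: [0.9, -0.2, 0.5]
opening: 0.0931
finger_force: 0.0
```

Request:
apply_moves:
  steps: "0 0 0 0 0 0; 0 0 0 0 0 0; 0 0 0 0 0 0; 0 0 0 0 0 0; 0 0 0 0 0 0; 0 0 0 0 0 0; 0 0 -0.1 0 0 0; 0 0 -0.2 0 0 0; 0 0 -0.3 0 0 0; 0 0 -0.3 0 0 0; 0 0 -0.3 0 0 0; 0 0 -0.2 0 0 0"
  hand: -1

```text
clock: 10.88
tool_pos: [0.4624, 0.1541, 0.2051]
eef_rot: [[1.0, -0.026, 0.002], [-0.026, -1.0, 0.0], [0.002, -0.001, -1.0]]
wrist_force: [0.7, -0.2, -2.1]
opening: 0.0621
finger_force: 30.0
```

```bash
python3 d.py 0.580 0.018 0.061 -0.026
```

```text
t 10.88 pos [0.4624 0.1541 0.2051] yaw -0.0262 open 0.0621
shift in present axes [1.208 1.331 1.443] after turn [1.211 1.33  1.441] turn [-0.0001 -0.0004 -0.    ]
```

Request:
apply_moves:
  steps: "0.1 0.11 0 0 0 0; 0.2 0.22 0 0 0 0; 0.2 0.22 0 0 0 0; 0.2 0.22 0 0 0 0; 0.2 0.22 0 0 0 0; 0.2 0.22 0 0 0 0; 0.108 0.12 0 0 0 0; 0 0 0 0 0 0; 0 0 0 0 0 0; 0 0 0 0 0 0"

```text
clock: 11.72
tool_pos: [0.5787, 0.0185, 0.202]
eef_rot: [[1.0, -0.026, -0.001], [-0.026, -1.0, 0.0], [-0.001, -0.0, -1.0]]
wrist_force: [-0.0, 0.8, -1.8]
opening: 0.0625
finger_force: 30.0
```

```bash
python3 d.py 0.580 0.018 0.062 -0.026
```

```text
t 11.72 pos [0.5787 0.0185 0.202 ] yaw -0.0261 open 0.0625
shift in present axes [0.015 0.005 1.4  ] after turn [0.014 0.005 1.4  ] turn [-0.      0.0001 -0.    ]
```

Request:
apply_moves:
  steps: "0.01 0 0.2 0 0 0; 0 0 0.3 0 0 0; 0 0 0.3 0 0 0; 0 0 0.25 0 0 0; 0 0 0.15 0 0 0; 0 0 0.1 0 0 0; 0 0 0.06 0 0 0; 0 0 0.03 0 0 0; 0 0 0 0 0 0; 0 0 0 0 0 0"

```text
clock: 12.55
tool_pos: [0.5809, 0.0181, 0.0639]
eef_rot: [[1.0, -0.026, 0.001], [-0.026, -1.0, -0.0], [0.001, 0.0, -1.0]]
wrist_force: [0.3, 0.2, -1.6]
opening: 0.0624
finger_force: 30.0
```

Request:
apply_moves:
  steps: "0 0 0.015 0 0 0; 0 0 0 0 0 0; 0 0 0 0 0 0"

```text
clock: 12.8
tool_pos: [0.5811, 0.0179, 0.0624]
eef_rot: [[1.0, -0.026, 0.002], [-0.026, -1.0, 0.0], [0.002, -0.0, -1.0]]
wrist_force: [-0.6, 0.0, 5.7]
opening: 0.0624
finger_force: 30.0
```

Request:
apply_moves:
  steps: "0 0 0 0 0 0; 0 0 0 0 0 0; 0 0 0 0 0 0; 0 0 0 0 0 0; 0 0 0 0 0 0; 0 0 -0.1 0 0 0; 0 0 -0.3 0 0 0; 0 0 -0.35 0 0 0; 0 0 -0.35 0 0 0; 0 0 -0.3 0 0 0"
  hand: 0.85

```text
clock: 13.63
tool_pos: [0.5805, 0.018, 0.2045]
eef_rot: [[1.0, -0.026, 0.002], [-0.026, -1.0, -0.0], [0.002, 0.0, -1.0]]
wrist_force: [-0.0, -1.0, -0.2]
opening: 0.0863
finger_force: 0.0
```

```bash
python3 d.py 0.390 0.3097 0.04 -0.026
```

```text
t 13.63 pos [0.5805 0.018  0.2045] yaw -0.0262 open 0.0863
shift in present axes [-1.983 -2.867  1.642] after turn [-1.98  -2.867  1.645] turn [ 0.     -0.0002 -0.    ]
```

Request:
apply_moves:
  steps: "-0.18 -0.26 0 0 0 0; -0.18 -0.26 0 0 0 0; -0.18 -0.26 0 0 0 0; -0.18 -0.26 0 0 0 0; -0.18 -0.26 0 0 0 0; -0.18 -0.26 0 0 0 0; -0.18 -0.26 0 0 0 0; -0.18 -0.26 0 0 0 0; -0.18 -0.26 0 0 0 0; -0.18 -0.26 0 0 0 0; -0.18 -0.267 0 0 0 0; 0 0 0 0 0 0"
  hand: 1

```text
clock: 14.63
tool_pos: [0.3876, 0.313, 0.2022]
eef_rot: [[1.0, -0.023, 0.0], [-0.023, -1.0, 0.001], [0.0, -0.001, -1.0]]
wrist_force: [0.3, -0.5, 0.2]
opening: 0.0933
finger_force: 0.0
```

Request:
apply_moves:
  steps: "0 0 0.3 0 0 0; 0 0 0.3 0 0 0; 0 0 0 0 0 0; 0 0 0 0 0 0"

```text
clock: 14.97
tool_pos: [0.3898, 0.3093, 0.1415]
eef_rot: [[1.0, -0.026, -0.002], [-0.026, -1.0, -0.001], [-0.002, 0.001, -1.0]]
wrist_force: [0.6, 0.6, 0.1]
opening: 0.0931
finger_force: 0.0
```

```bash
python3 d.py 0.390 0.3097 0.04 -0.026
```

```text
t 14.97 pos [0.3898 0.3093 0.1415] yaw -0.0265 open 0.0931
shift in present axes [ 0.004 -0.006  1.015] after turn [ 0.002 -0.004  1.015] turn [ 0.0002  0.0003 -0.0001]
```

Request:
apply_moves:
  steps: "0 0 0.25 0 0 0; 0 0 0.3 0 0 0; 0 0 0.25 0 0 0; 0 0 0.15 0 0 0; 0 0 0.065 0 0 0; 0 0 0 0 0 0; 0 0 0 0 0 0"

```text
clock: 15.55
tool_pos: [0.391, 0.3102, 0.0415]
eef_rot: [[1.0, -0.027, 0.002], [-0.027, -1.0, 0.001], [0.002, -0.001, -1.0]]
wrist_force: [-0.5, -0.4, -0.5]
opening: 0.0931
finger_force: 0.0
```

Request:
apply_moves:
  steps: "0 0 0 0 0 0; 0 0 0 0 0 0; 0 0 0 0 0 0; 0 0 0 0 0 0; 0 0 0 0 0 0; 0 0 0 0 0 0; 0 0 -0.1 0 0 0; 0 0 -0.2 0 0 0; 0 0 -0.3 0 0 0; 0 0 -0.35 0 0 0; 0 0 -0.35 0 0 0; 0 0 -0.3 0 0 0"
  hand: -1

```text
clock: 16.55
tool_pos: [0.3899, 0.3097, 0.2028]
eef_rot: [[1.0, -0.026, 0.001], [-0.026, -1.0, 0.001], [0.001, -0.001, -1.0]]
wrist_force: [0.0, 0.2, -1.1]
opening: 0.054
finger_force: 29.8
```

```bash
python3 d.py 0.4938 -0.1085 0.06 -0.085
python3 - <<'E'
from h import *
ims=grab(); M["block"]  # verify placings
for l,q in {"jar":[.58,.018,0,0],"block":[.587,.29,0,-.03]}.items():
    mk={n:region(n,l) for n in ims}; mk={n:m for n,m in mk.items() if m is not None and m.any()}
    print(l,list(mk),*[x if np.isscalar(x) else x.round(4) for x in fit(ims,mk,l,q,len(mk)>1)])
cv2.imwrite("pics/s1.png",ims["scene"]["pixels"][:,:,::-1])
E
```

```text
t 16.55 pos [0.3899 0.3097 0.2028] yaw -0.0262 open 0.054
shift in present axes [1.147 4.154 1.427] after turn [1.391 4.079 1.428] turn [-0.0001 -0.0001  0.0094]
jar ['scene', 'top'] [0.5813 0.0173 0.     0.0603] 0.11647500291415469
block ['scene', 'top'] [ 0.5882  0.2891 -0.0013 -0.0209] 0.15627122320049763
```

View pics/s1.png

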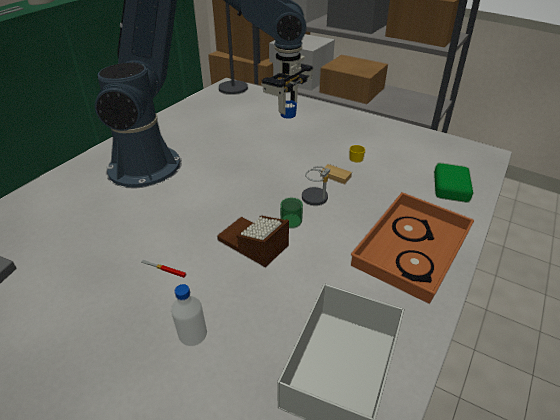

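The jar (291,212) and block (338,174) stand in the row as planned, and the blue cup is in the gripper upright. Next, the cup goes to the step.

Request:
apply_moves:
  steps: "0.05 0.19 0 0 0 0; 0.1 0.36 0 0 0 0; 0.1 0.36 0 0 0 0; 0.1 0.36 0 0 0 0; 0.1 0.36 0 0 0 0; 0.1 0.36 0 0 0 0; 0.1 0.36 0 0 0 0; 0.1 0.36 0 0 0 0; 0.1 0.36 0 0 0 0; 0.1 0.36 0 0 0 0; 0.1 0.36 0 0 0 0; 0.1 0.36 0 0 0 0"

```text
clock: 17.85
tool_pos: [0.4935, -0.1099, 0.1985]
eef_rot: [[1.0, -0.026, -0.003], [-0.026, -1.0, 0.001], [-0.003, -0.001, -1.0]]
wrist_force: [0.7, 0.8, -0.4]
opening: 0.054
finger_force: 29.8
```

Request:
apply_moves:
  steps: "0.05 0.25 0 0 0 0; 0.04 0.12 0 0 0 0; 0 0 0 0 0 0; 0 0 0 0 0 0; 0 0 0 0 0 0"

```text
clock: 18.27
tool_pos: [0.5016, -0.144, 0.1993]
eef_rot: [[1.0, -0.025, -0.001], [-0.025, -1.0, 0.001], [-0.002, -0.001, -1.0]]
wrist_force: [0.9, 0.0, -1.2]
opening: 0.0538
finger_force: 29.8
```

```bash
python3 d.py 0.4938 -0.1085 0.0615 -0.026
```

```text
t 18.27 pos [ 0.5016 -0.144   0.1993] yaw -0.0254 open 0.0538
shift in present axes [-0.085 -0.352  1.379] after turn [-0.087 -0.353  1.378] turn [-0.0001  0.0002  0.0001]
```

Request:
apply_moves:
  steps: "-0.045 -0.18 0 0 0 0; -0.04 -0.173 0 0 0 0; 0 0 0.2 0 0 0; 0 0 0.3 0 0 0; 0 0 0.25 0 0 0; 0 0 0 0 0 0; 0 0 0 0 0 0; 0 0 0 0 0 0"

```text
clock: 18.93
tool_pos: [0.4951, -0.1094, 0.1262]
eef_rot: [[1.0, -0.025, 0.001], [-0.025, -1.0, -0.0], [0.001, 0.0, -1.0]]
wrist_force: [0.8, 0.1, -0.8]
opening: 0.0539
finger_force: 29.8
```

```bash
python3 d.py 0.4938 -0.1085 0.0615 -0.026
```

```text
t 18.93 pos [ 0.4951 -0.1094  0.1262] yaw -0.0254 open 0.0539
shift in present axes [-0.014 -0.009  0.647] after turn [-0.013 -0.008  0.647] turn [ 0.0001 -0.0002  0.0001]
```

Request:
apply_moves:
  steps: "0 0 0.2 0 0 0; 0 0 0.2 0 0 0; 0 0 0.12 0 0 0; 0 0 0.07 0 0 0; 0 0 0.035 0 0 0; 0 0 0 0 0 0; 0 0 0 0 0 0; 0 0 0 0 0 0"

```text
clock: 19.6
tool_pos: [0.4951, -0.11, 0.0634]
eef_rot: [[1.0, -0.026, 0.001], [-0.026, -1.0, -0.0], [0.001, 0.0, -1.0]]
wrist_force: [-0.1, 0.3, -1.1]
opening: 0.0539
finger_force: 29.8
```

Request:
apply_moves:
  steps: "0 0 0.012 0 0 0; 0 0 0.006 0 0 0; 0 0 0 0 0 0; 0 0 0 0 0 0"

```text
clock: 19.93
tool_pos: [0.4953, -0.1099, 0.0619]
eef_rot: [[1.0, -0.026, 0.002], [-0.026, -1.0, -0.0], [0.002, 0.0, -1.0]]
wrist_force: [-1.7, 2.3, 12.2]
opening: 0.0536
finger_force: 30.0
```

Request:
apply_moves:
  steps: "0 0 0 0 0 0; 0 0 0 0 0 0; 0 0 0 0 0 0; 0 0 0 0 0 0; 0 0 0 0 0 0; 0 0 -0.1 0 0 0; 0 0 -0.3 0 0 0; 0 0 -0.35 0 0 0; 0 0 -0.35 0 0 0; 0 0 -0.35 0 0 0"
  hand: 0.7

```text
clock: 20.77
tool_pos: [0.4941, -0.1097, 0.208]
eef_rot: [[1.0, -0.026, 0.0], [-0.026, -1.0, -0.0], [0.0, 0.0, -1.0]]
wrist_force: [0.5, -0.1, -1.0]
opening: 0.0791
finger_force: 0.0
```

```bash
python3 - <<'E'
from h import *
ims=grab()
for l,q in {"bead_cup":[.494,-.109,0.02,0],"knife":[.4025,-.311,0,3.33]}.items():
    mk={n:region(n,l) for n in ims}; mk={n:m for n,m in mk.items() if m is not None and m.any()}
    f,c=fit(ims,mk,l,q,len(mk)>1);print(l,list(mk),f.round(4),c)
cv2.imwrite("pics/k.png",0) if 0 else overlay(ims["top"],[("knife",f)],"pics/k.png",(380,240,60,100))
E
python3 d.py 0.410 -0.3097 0.027 0.186
```

```text
bead_cup ['scene'] [ 0.494 -0.109  0.02   0.   ] 1.0
knife ['scene', 'top'] [ 4.0080e-01 -3.1160e-01  6.0000e-04  3.3204e+00] 0.2815554928269644
t 21.07 pos [ 0.4939 -0.1096  0.2047] yaw -0.0262 open 0.0792
shift in present axes [-0.783  2.023  1.778] after turn [-1.195  1.811  1.777] turn [-0.0001  0.0003 -0.0338]
```

View pics/k.png

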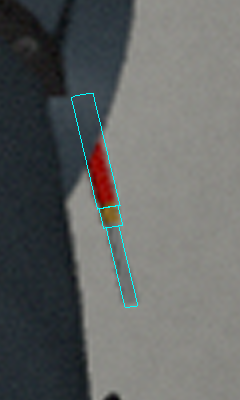

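The knife's collar and blade line up with the fitted outline. The arm hides the upper part of the handle, so the first fit stands. Over to the knife, gripping 10 mm behind its middle.

Request:
apply_moves:
  steps: "0 0 0 0 0 -0.017; 0 0 0 0 0 -0.0165; -0.19 0.3 0 0 0 0; -0.19 0.3 0 0 0 0; -0.19 0.3 0 0 0 0; -0.2 0.3 0 0 0 0; -0.2 0.3 0 0 0 0; -0.2 0.31 0 0 0 0; 0 0 0.3 0 0 0; 0 0 0.3 0 0 0; 0 0 0 0 0 0; 0 0 0 0 0 0"
  hand: 0

```text
clock: 22.07
tool_pos: [0.4118, -0.3084, 0.1442]
eef_rot: [[0.983, 0.183, -0.004], [0.183, -0.983, 0.003], [-0.003, -0.004, -1.0]]
wrist_force: [0.5, -0.4, -0.3]
opening: 0.0463
finger_force: 0.0
```

```bash
python3 d.py 0.412 -0.3095 0.0275 0.184
```

```text
t 22.07 pos [ 0.4118 -0.3084  0.1442] yaw 0.1841 open 0.0463
shift in present axes [0.003 0.015 1.167] after turn [0.    0.011 1.167] turn [-0.0006  0.0005  0.    ]
```

Request:
apply_moves:
  steps: "0 0.01 0.25 0 0 0; 0 0 0.3 0 0 0; 0 0 0.25 0 0 0; 0 0 0.2 0 0 0; 0 0 0.1 0 0 0; 0 0 0.06 0 0 0; 0 0 0 0 0 0; 0 0 0 0 0 0"

```text
clock: 22.73
tool_pos: [0.4135, -0.3105, 0.0307]
eef_rot: [[0.983, 0.183, 0.001], [0.183, -0.983, -0.001], [0.001, 0.001, -1.0]]
wrist_force: [0.4, -0.4, -0.7]
opening: 0.0465
finger_force: 0.0
```

Request:
apply_moves:
  steps: "0 0 0 0 0 0; 0 0 0 0 0 0; 0 0 0 0 0 0; 0 0 0 0 0 0; 0 0 0 0 0 0; 0 0 0 0 0 0; 0 0 0 0 0 0; 0 0 -0.1 0 0 0; 0 0 -0.2 0 0 0; 0 0 -0.3 0 0 0; 0 0 -0.35 0 0 0; 0 0 -0.35 0 0 0"
  hand: -1

```text
clock: 23.73
tool_pos: [0.4125, -0.3099, 0.1615]
eef_rot: [[0.983, 0.183, -0.001], [0.183, -0.983, 0.001], [-0.0, -0.001, -1.0]]
wrist_force: [-0.1, -1.2, -1.2]
opening: 0.0108
finger_force: 30.0
```

```bash
python3 d.py 0.59 0.20 0.2 -0.024
```

```text
t 23.73 pos [ 0.4125 -0.3099  0.1615] yaw 0.1842 open 0.0108
shift in present axes [ 2.679 -4.687 -0.383] after turn [ 1.653 -5.14  -0.385] turn [-0.0001  0.0001  0.0331]
```

Request:
apply_moves:
  steps: "0 0 -0.25 0 0 0.0165; 0 0 -0.2 0 0 0.0166; 0.095 -0.33 0 0 0 0; 0.095 -0.33 0 0 0 0; 0.095 -0.33 0 0 0 0; 0.095 -0.33 0 0 0 0; 0.095 -0.33 0 0 0 0; 0.095 -0.33 0 0 0 0; 0.095 -0.33 0 0 0 0; 0.095 -0.33 0 0 0 0; 0.095 -0.33 0 0 0 0; 0.095 -0.33 0 0 0 0"

```text
clock: 24.73
tool_pos: [0.5157, 0.0192, 0.2054]
eef_rot: [[1.0, -0.024, 0.0], [-0.024, -1.0, -0.0], [0.0, 0.0, -1.0]]
wrist_force: [-0.3, -0.5, -0.1]
opening: 0.0102
finger_force: 30.0
```

Request:
apply_moves:
  steps: "0.095 -0.33 0 0 0 0; 0.095 -0.33 0 0 0 0; 0.095 -0.33 0 0 0 0; 0.095 -0.33 0 0 0 0; 0.095 -0.33 0 0 0 0; 0.095 -0.33 0 0 0 0; 0.095 -0.33 0 0 0 0; 0.09 -0.33 0 0 0 0; 0 -0.09 0 0 0 0; 0 0 0 0 0 0; 0 0 0 0 0 0; 0 0 0 0 0 0"

```text
clock: 25.73
tool_pos: [0.5974, 0.2873, 0.2049]
eef_rot: [[1.0, -0.025, -0.0], [-0.025, -1.0, -0.0], [-0.0, 0.0, -1.0]]
wrist_force: [-0.1, 0.7, -0.2]
opening: 0.0102
finger_force: 30.0
```

```bash
python3 - <<'E'
from h import *
ims=grab()
for l,q in {"block":[.588,.2895,0,-.02],"bead_cup":[.494,-.109,0.02,0],"jar":[.581,.018,0,0]}.items():
    mk={n:region(n,l) for n in ims}; mk={n:m for n,m in mk.items() if m is not None and m.any()}
    f,c=fit(ims,mk,l,q,len(mk)>1);print(l,list(mk),f.round(4),c)
cv2.imwrite("pics/s2.png",cv2.resize(ims["scene"]["pixels"][40:260,200:400,::-1],None,fx=2.7,fy=2.7,interpolation=2))
E
python3 d.py 0.5985 0.289 0.0515 -0.024
```

```text
block ['scene', 'top'] [ 0.5892  0.2884 -0.0007 -0.0152] 0.13789963387945592
bead_cup ['scene', 'top'] [ 0.495  -0.11    0.019   0.1462] 0.17601243673225592
jar ['scene', 'top'] [ 5.809e-01  1.730e-02 -1.000e-04  1.830e-02] 0.12369715887251376
t 26.13 pos [0.5977 0.2883 0.2048] yaw -0.0242 open 0.0107
shift in present axes [ 0.008 -0.008  1.533] after turn [ 0.008 -0.008  1.533] turn [-0. -0. -0.]
```

View pics/s2.png

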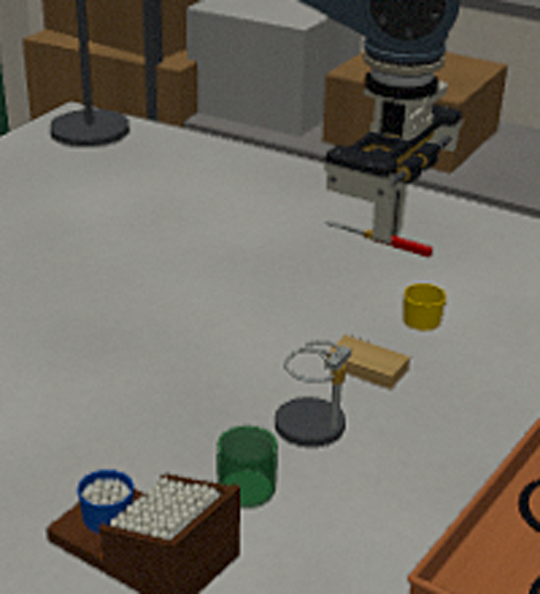

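The cup stands on the step (105,500), the jar (247,465) and block (372,362) are in place, and the knife hangs level in the gripper.

Request:
apply_moves:
  steps: "0.01 -0.005 0.2 0 0 0; 0 0 0.3 0 0 0; 0 0 0.3 0 0 0; 0 0 0.25 0 0 0; 0 0 0.2 0 0 0; 0 0 0.12 0 0 0; 0 0 0.08 0 0 0; 0 0 0.05 0 0 0; 0 0 0 0 0 0; 0 0 0 0 0 0"

```text
clock: 26.97
tool_pos: [0.5991, 0.2893, 0.0555]
eef_rot: [[1.0, -0.024, 0.001], [-0.024, -1.0, 0.0], [0.001, -0.001, -1.0]]
wrist_force: [-0.9, -0.4, -0.8]
opening: 0.0104
finger_force: 30.0
```

```bash
python3 d.py 0.5985 0.289 0.0515 -0.024
```

```text
t 26.97 pos [0.5991 0.2893 0.0555] yaw -0.0237 open 0.0104
shift in present axes [-0.006  0.003  0.04 ] after turn [-0.006  0.003  0.04 ] turn [-0.0001 -0.0002  0.    ]
```

Request:
apply_moves:
  steps: "0 0 0.02 0 0 0; 0 0 0 0 0 0; 0 0 0 0 0 0"

```text
clock: 27.22
tool_pos: [0.5988, 0.2892, 0.0532]
eef_rot: [[1.0, -0.024, 0.001], [-0.024, -1.0, 0.0], [0.001, -0.0, -1.0]]
wrist_force: [0.3, 0.5, 0.4]
opening: 0.0104
finger_force: 30.0
```

Request:
apply_moves:
  steps: "0 0 0.013 0 0 0; 0 0 0 0 0 0; 0 0 0 0 0 0"

```text
clock: 27.47
tool_pos: [0.5989, 0.2892, 0.0518]
eef_rot: [[1.0, -0.024, 0.001], [-0.024, -1.0, 0.0], [0.001, -0.0, -1.0]]
wrist_force: [0.0, -0.2, 3.4]
opening: 0.0101
finger_force: 30.0
```

Contact at 3.4 N. Now I'll release, rise and move clear towards the robot.

Request:
apply_moves:
  steps: "0 0 0 0 0 0; 0 0 0 0 0 0; 0 0 0 0 0 0; 0 0 0 0 0 0; 0 0 -0.1 0 0 0; 0 0 -0.3 0 0 0; 0 0 -0.35 0 0 0; 0 0 -0.35 0 0 0; 0 0 -0.35 0 0 0; 0 0 -0.2 0 0 0; -0.2 0 0 0 0 0; -0.3 0 0 0 0 0"
  hand: -0.4

```text
clock: 28.47
tool_pos: [0.5498, 0.2901, 0.2184]
eef_rot: [[1.0, -0.025, 0.004], [-0.025, -1.0, 0.001], [0.004, -0.002, -1.0]]
wrist_force: [-0.2, -0.1, -1.4]
opening: 0.0279
finger_force: 0.0
```

Request:
apply_moves:
  steps: "-0.3 0 0 0 0 0; -0.3 0 0 0 0 0; -0.3 0 0 0 0 0; -0.3 0 0 0 0 0; -0.3 0 0 0 0 0; -0.3 0 0 0 0 0; -0.2 0 0 0 0 0; 0 0 0 0 0 0; 0 0 0 0 0 0; 0 0 0 0 0 0"

```text
clock: 29.3
tool_pos: [0.3495, 0.2952, 0.2169]
eef_rot: [[1.0, -0.024, 0.001], [-0.024, -1.0, 0.001], [0.001, -0.001, -1.0]]
wrist_force: [0.6, 0.1, -0.6]
opening: 0.0278
finger_force: 0.0
```

```bash
python3 - <<'E'
from h import *
ims=grab(); res=[]
for l,q in {"jar":[.581,.018,0,0],"bead_cup":[.495,-.11,.02,0],"block":[.588,.289,0,-.02],"knife":[.588,.289,.022,3.12]}.items():
    mk={n:region(n,l) for n in ims}; mk={n:m for n,m in mk.items() if m is not None and m.any()}
    f,c=fit(ims,mk,l,q,len(mk)>1);print(l,list(mk),f.round(4),round(c,3)); res.append((l,f))
overlay(ims["top"],res,"pics/fin.png",(140,140,195,140))
overlay(ims["scene"],[],"pics/fin2.png",(210,130,170,140))
E
```

```text
jar ['scene', 'top'] [ 0.5801  0.0178 -0.0009  0.0968] 0.129
bead_cup ['scene', 'top'] [ 0.497  -0.1106  0.0187 -0.0403] 0.197
block ['scene', 'top'] [ 0.5904  0.2919 -0.0079 -0.0411] 0.39
knife ['scene', 'top'] [0.5893 0.2902 0.0197 3.1015] 0.372
```

View pics/fin.png

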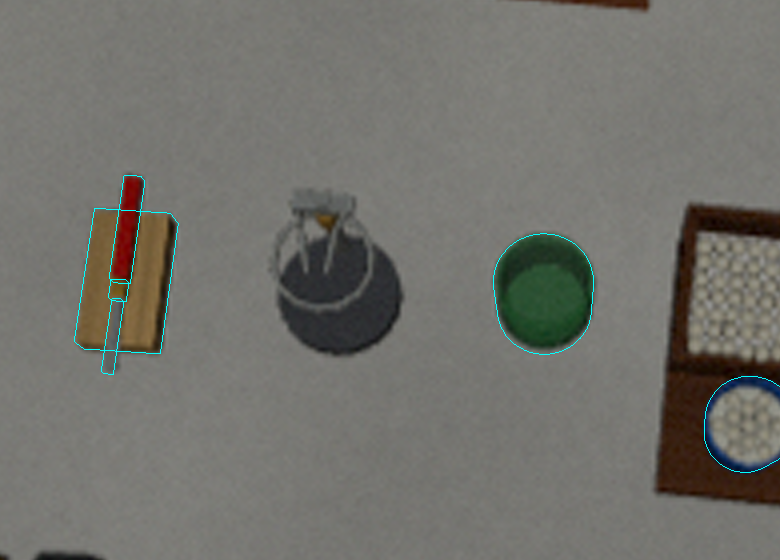

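View pics/fin2.png

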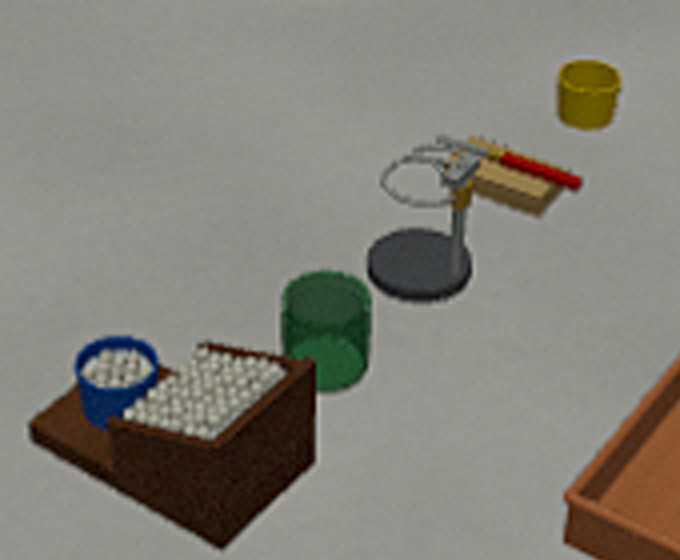

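In the top view the row is even and the knife lies along the block's middle: the handle–collar joint at (119,283) is on the block, whose centre is (125,277). The cup is at the middle of the step, and the scene view shows everything standing upright.

```bash
python3 -c "
from plant import ticket
print(ticket.job_done())"
```

```text
the job is handed in; nothing more can be done
None
```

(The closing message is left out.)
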